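Rack the skew chisel and snap the keeper bar shut

ROBOT

A 7-joint arm with a two-finger parallel gripper is mounted at the origin on the work surface. World frame = base frame: x ahead of the robot, y to its left, z up, the work surface at z = 0. Lengths are in mm, angles in rad, forces in N, time in s.
With the tool pointing down it reaches from about 400 to 875 mm from the base axis. Payload 4.4 kg.
Tool frame: the origin (TCP) lies midway between the tips of the shut fingers; the grasp point (between the pads) lies 19 mm behind it (ctrl.pinch_z is the distance from the TCP to the grasp point, in mm); z points along the fingers, y is the line along which they close (so a half turn about z gives the same grasp; the last joint's range is limited). The gripper opens to 85 mm and grips with 20 to 120 N. Pads are 22 mm wide; open, the fingers measure 114 mm over their backs; the gripper's body (76 mm by 85 mm) begins 54 mm behind the grasp point. The pads swing forward as they close: fully open they stand 13 mm farther back than shut.
Start: joints at [1.102, 0.628, 0.038, 1.517, -0.027, 0.996, -0.02], TCP at [254.825, -597.981, 231.313] pointing down, gripper open.
Joint ranges: [-3.06, 3.06], [-0.37, 2.12], [-1.25, 1.32], [0.18, 2.47], [-1.1, 4.24], [0.23, 1.98], [-2.94, 2.94]. Speed limits (rad/s): [2.57, 2.57, 3.14, 3.14, 3.14, 3.14, 3.14].

INTERFACE

Orientations are given as [roll, pitch, yaw] about the fixed x, y, z axes, in that order (R = Rz(yaw) Ry(pitch) Rx(roll)).
In Python, from cell import read_state, cams, order, ctrl gives the robot as it stands.
- The arm moves only by the tool move_arm, never from a script. Its argument "targets" is text: rows parted by semicolons, each of 7 numbers parted by spaces: the gripper's target within -1 to 1 (fully open at 1, half-way at 0, shut at -1), then the shift along the tool's x, y, z in cm, then the turn, a rotation vector about the tool's x, y, z in degrees. A call has 1 to 5 rows; each row shifts and turns the commanded pose from where the row before left it, along the tool's axes as they then stand; what a row does not reach is not made up. A row lasts 1/12 s, in which the tool goes at most 41.7 mm and 7.16 degrees, less where a joint would pass 70% of its speed; a pose out of reach is approached as far as the arm can. A call with a gripper value outside its range is refused whole. The fingers move at their own pace and stop on an object; the grip force is fixed at half the most. Time passes only in rows, so rows that do not move let the fingers close. It gives the time, the measured TCP pose, the force, the opening and the grip force at its end, in the units of the state.
- read_state(): the state, without advancing time (a new reading comes with each control period).
- cams.get_image(name): name is "scene" or "top" or "wrist"; returns a dict with "color" (384x512x3 uint8, red, green, blue), "fovy" (degrees; the focal length in pixels is half the picture's height over the tangent of half this angle, whatever the lens; pixels are square), "cx", "cy" (the principal point, pixels), "rvec" (rotation vector, rad) and "tvec" (3), from world to camera coordinates, as OpenCV has them. Camera axes: x right, y down, z forward; pixel columns grow to the right and rows downward; lengths in mm; the calibration is good to about 2 mm. A picture is of the moment at which its call begins. There is no depth.
- order.finish_job(): hands the job in; it is judged then, once.
The state is a dict: "clock": time; "qpos": joint angles; "qd": joint speeds; "tau": joint torques, N m; "eef_pos": TCP position; "tool_rot": TCP orientation; "force": force on the tool from outside, world axes, zero at the start; "torque": the same for the moment, N m; "width": finger opening in mm; "gripper_force": force on a finger pad.
Only numpy, scipy, OpenCV 4.12 (cv2) and the standard library are available. Lean on these libraries where they do the work, as an engineer would, in place of code of your own. Each camera call takes 0.05 s, during which the arm holds its last target. There are 200 camera calls.

TASK

Put the loose skew chisel (the one with the flat blade) into the empty place of the sloping tool rack, lying down in both notches like its neighbours, butt end at the lower lip and blade up the slope. Then swing the rack's keeper bar over the handles and press its free end until it snaps fully home in the spring clip. Do not bang the chisel or force the bar, and leave the other things on the bench as they are.

Things in the scene. Friction and masses are not known exactly. Their poses are not given: they have to be found in the camera images.
- skew: Skew chisel, loose on the bench, about 155 g: octagonal light-wood handle 200 mm long, 24 mm across flats, brass ferrule 20 mm thick, 22 mm long, flat steel blade 12.5 x 6 mm with a slanted end. Origin on the handle's axis 120 mm from its butt, 12 mm above the bench; x along the tool to the blade, z out of the blade's flat, up. It balances about 40 mm ahead of its origin; a firm grip at the origin holds it.
- skew_tip (a point): The end of the skew chisel's blade, 190 mm from the chisel's origin along its x.
- deck: Sloping board of the fixed wooden tool rack, 225 x 280 mm, tilted 30 degrees, low edge nearest the robot. Origin on its upper face, middle of the low edge; x up the slope, y along the rack to the left, z square out of the board. Four places, parallel to x, at y = -81, -27, 27, 81 mm: one is empty, never that at -81. A tool lying home has its handle's origin (120 mm from its butt) at x = 120, z = 28 mm.
- upper_rail (a point): Middle of the upper notched rail, on the board's face, at deck x = 175 mm; the lower rail is at x = 35 mm. Both are 16 mm thick, with four notches 29 mm wide whose floors are 16 mm above the board and whose cheeks rise to 34 mm. Between the rails the handles are free for fingers, 16 mm clear of the board. A lip at x = -14 to 0 mm, up to z = 32 mm, stops the butts. The empty place's board is painted dark.
- keeper (a joint): Angle of the keeper bar, rad: 0 = shut, along the deck's +y over the upper rail, its underside 44 mm above the board, 4 mm over the handles; grows as its free end lifts and swings up and over to -y. Starts 1.7 to 2.15, standing open. Stiff hinge (0.22 N m): it stays where it is left. From about 0.05 the clip resists, up to some 15 N at the pin, then the pin snaps in; shut reads under 0.015.
- keeper_hinge (a point): Hinge axis of the keeper bar, at deck (175, -124, 50) mm; the axis is parallel to the deck's x.
- keeper_end (a point): Point on the bar's top face (outer face when open), at the end of its wooden part: 205 mm from the hinge along the bar and 6 mm off its middle line. The bar is a light-wood strip 24 mm wide (along the deck's x) and 12 mm thick; beyond it runs a 12 mm steel pin, ending in a 20 mm steel ball centred 268 mm from the hinge.
- clip (a point): Where the pin's axis lies when it is home in the spring clip, at deck (175, 122, 50) mm, 246 mm from the hinge: two sprung steel jaws, 16 mm long along y, that rise to 63 mm above the board on both sides of the pin.
- roughing_gouge: Bystander, in the rack's place at y = -81 mm: wide channel blade; handle and origin as the skew chisel's.
- bowl_gouge: Bystander, in one of the rack's other places: thick round fluted bar; handle and origin as the skew chisel's.
- parting_tool: Bystander, in one of the rack's other places: thin blade on edge; handle and origin as the skew chisel's.
- spindle_gouge: Bystander, loose on the bench on either side of the skew chisel: slim round fluted bar; handle and origin as the skew chisel's.
- chuck: Bystander: four-jaw lathe chuck standing on its back, 94 mm diameter, 66 mm high, 1.9 kg. Origin under its centre.
- bowl: Bystander: turned wooden bowl, 120 mm diameter, 50 mm high. Origin under its centre.
- wax_tin: Bystander: round metal tin, 72 mm diameter, 34 mm high. Origin under its centre.

How it is judged (in metres and radians):
On the way:
1. the skew chisel lies home in the rack's empty place, let go, with the keeper bar still open (z of skew in the frame of deck between 0.022 and 0.033 m and x of skew in the frame of deck between 0.112 and 0.137 m and y of skew in the frame of deck between -0.036 and 0.09 m and angle between the x axis of skew and the x axis of deck, either way round below 0.07 rad and x of skew_tip in the frame of deck above 0.29 m and contact force between the fingers and skew below 0.3 N and linear speed of skew below 0.03 m/s and value of joint keeper above 1 rad), for 0.2 s.
At the end, for the whole second after the job is handed in: The skew chisel lies at rest in the empty place, blade up the slope: in the deck's frame its origin is at z = 22 to 33 mm, x = 112 to 137 mm, its axis within 0.07 rad of the slope; the keeper bar is snapped shut (under 0.015 rad); every bystander is within 20 mm of where it was (z of skew in the frame of deck between 0.022 and 0.033 m and x of skew in the frame of deck between 0.112 and 0.137 m and y of skew in the frame of deck between -0.036 and 0.09 m and angle between the x axis of skew and the x axis of deck, either way round below 0.07 rad and x of skew_tip in the frame of deck above 0.29 m and linear speed of skew below 0.02 m/s and value of joint keeper below 0.015 rad and distance of each of roughing_gouge, bowl_gouge, parting_tool, spindle_gouge, chuck, bowl, wax_tin from where it was at the start of the episode below 0.02 m); the robot touches nothing.
It fails at once if a bystander is shifted by more than 30 mm (distance of any of roughing_gouge, bowl_gouge, parting_tool, spindle_gouge, chuck, bowl, wax_tin from where it was at the start of the episode above 0.03 m).
It fails at once if the skew chisel is dropped or pressed on the rack with more than 50 N (contact force between skew and rack above 50 N).
It fails at once if the keeper bar is forced with more than 150 N between fingers and bar (contact force between the fingers and keeper above 150 N).
It also fails if it takes over 59 s, if anything falls off the work surface, if the arm or the gripper's body presses on something with over 40 N, if the wrist force passes 120 N, or if a joint passes its speed limit or range.

## Working session

There is one attempt and no reset: what is moved stays moved. The work goes in short steps, Python scripts to look and compute and a tool call to move; the robot and the scene stay as the last step left them, time stands still between calls to the robot, and variables do not carry over. Pictures are saved under pics/ and viewed, at most 10 in all, crops included, and the job is handed in when it is done.

Besides the shell and the picture viewer there is one more tool, called after ">>>" as name(argument=value, ...) on one line, values as JSON. move_arm: Moves the arm, as the interface text tells. Its arguments: {"type":"object","properties":{"targets":{"type":"string"}},"required":["targets"]}

```bash
mkdir -p pics; ls; python3 - <<'E'
from cell import read_state,cams,order,ctrl
import cv2,numpy as np
s=read_state();print(s, ctrl.pinch_z)
for n in("scene","top"):
    i=cams.get_image(n);cv2.imwrite(f"pics/{n}0.png",cv2.cvtColor(i["color"],cv2.COLOR_RGB2BGR))
    print(n,i["fovy"],i["cx"],i["cy"],i["rvec"],i["tvec"])
a=[cv2.imread(f"pics/{n}0.png") for n in("scene","top")]
for n,x in zip("st",a): cv2.imwrite(f"pics/{n}0b.png",cv2.resize(x,(800,600),interpolation=cv2.INTER_CUBIC))
E
```

```text
pics
{'clock': 0.0, 'qpos': array([ 1.10215531,  0.62935664,  0.03844248,  1.51837784, -0.02699836,
        0.9963188 , -0.01996201]), 'qd': array([ 2.66201431e-04, -5.40535849e-05,  4.68214007e-04,  9.39985168e-04,
       -1.84116636e-03,  4.12466256e-04, -2.50021074e-04]), 'tau': array([ 9.73326351e-04, -5.63389850e+01,  1.22686554e+00, -1.93441683e+01,
        1.11766104e-02,  1.07945694e-02,  5.45284649e-05]), 'eef_pos': array([ 254.59666321, -597.36931255,  230.37915983]), 'tool_rot': array([-3.13965028e+00,  2.82076482e-05,  4.02879281e-01]), 'force': array([0.49688069, 0.61852493, 0.05700933]), 'torque': array([ 0.03933422, -0.00856702, -0.02190237]), 'gripper_force': 0.0, 'width': 85.03971237226568} 18.700000000000003
scene 48.32648021426526 257.55373863360734 193.30213215168746 [ 1.49494685  1.84915342 -0.93665339] [ 138.95126409 -201.26420521 1565.81766137]
top 57.25689029583975 257.51081868535874 189.48728481708383 [ 2.13244133 -2.15667252  0.10996735] [   3.00966752  549.56446124 1180.6965263 ]
```

View pics/t0b.png

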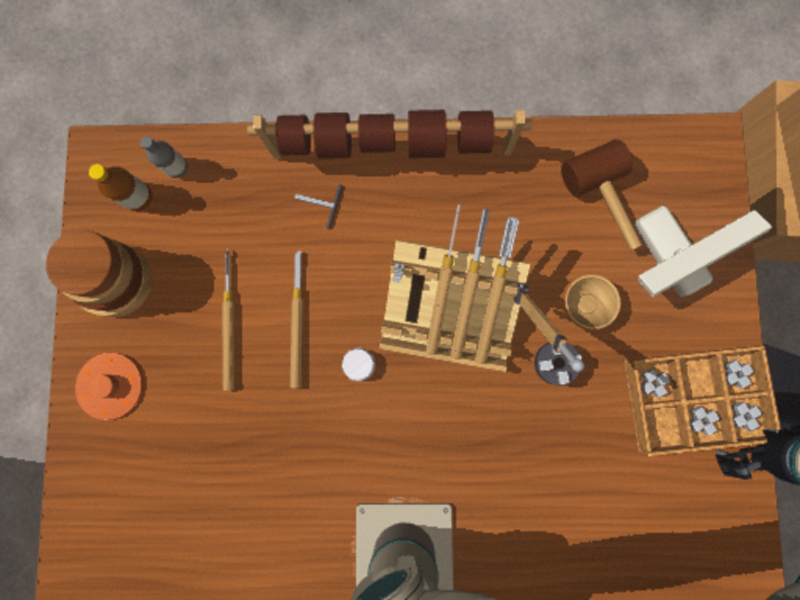

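View pics/s0b.png

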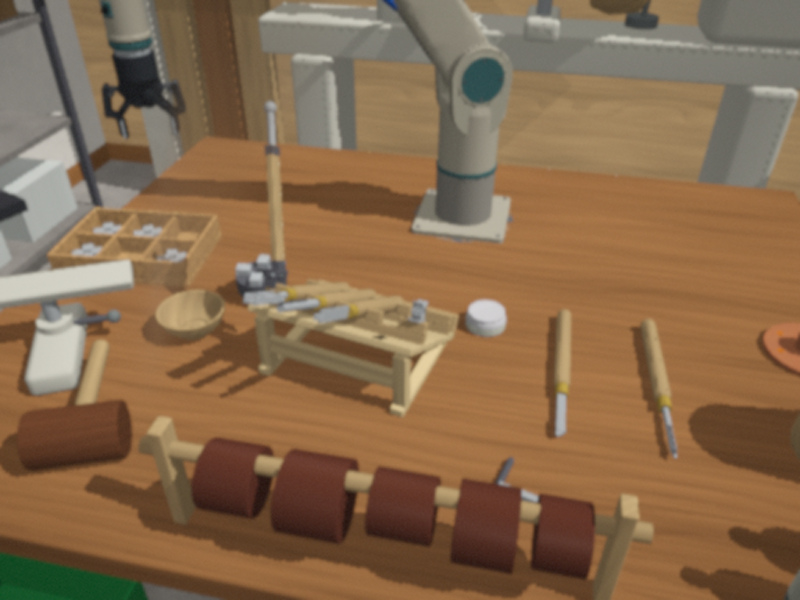

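The top view shows the skew at (297, 250–388) on the 800 px scale and the spindle gouge at x≈229. The rack is around (455, 305), with its leftmost place empty. The keeper stands open from (520, 290) to (575, 360), and the chuck is beneath its end. The scene view agrees.

```bash
cat > h.py <<'E'
import numpy as np,cv2
from scipy.spatial.transform import Rotation as Ro
class Cam:
    def __init__(s,i):
        s.R=cv2.Rodrigues(np.array(i["rvec"],float))[0];s.t=np.array(i["tvec"],float)
        f=192/np.tan(np.radians(i["fovy"])/2);s.K=np.array([[f,0,i["cx"]],[0,f,i["cy"]],[0,0,1]]);s.c=-s.R.T@s.t
    def ray(s,p):
        d=s.R.T@np.linalg.inv(s.K)@np.array([p[0],p[1],1.]);return s.c,d/np.linalg.norm(d)
    def onz(s,p,z):
        c,d=s.ray(p);return c+d*(z-c[2])/d[2]
    def proj(s,X):
        q=(np.atleast_2d(X)@s.R.T+s.t)@s.K.T;return q[:,:2]/q[:,2:]
def tri(rays):
    A=0;b=0
    for c,d in rays:
        M=np.eye(3)-np.outer(d,d);A=A+M;b=b+M@c
    X=np.linalg.solve(A,b);return X,[np.linalg.norm((np.eye(3)-np.outer(d,d))@(X-c)) for c,d in rays]
def save(n,img,box=None,sc=1):
    im=cv2.cvtColor(img,cv2.COLOR_RGB2BGR)
    if box: im=im[box[1]:box[3],box[0]:box[2]]
    cv2.imwrite("pics/"+n,cv2.resize(im,None,fx=sc,fy=sc,interpolation=cv2.INTER_CUBIC))
E
python3 - <<'E'
from h import *
from cell import cams
import pickle
I={n:cams.get_image(n) for n in("top","scene")};pickle.dump(I,open("I0.pkl","wb"))
save("tc.png",I["top"]["color"],(235,145,385,245),5.3)
save("sc.png",I["scene"]["color"],(145,165,310,275),4.8)
c=Cam(I["top"]);hsv=cv2.cvtColor(I["top"]["color"],cv2.COLOR_RGB2HSV)
for x in (146,190):
    print([tuple(hsv[r,x]) for r in (165,175,190,220,240,255)])
print("cam",c.c)
# tip/butt by hand
for p in((191,160.5),(190,184.5),(189.5,248)): print(p,c.onz(p,12))
E
```

```text
[(np.uint8(6), np.uint8(26), np.uint8(99)), (np.uint8(5), np.uint8(29), np.uint8(107)), (np.uint8(20), np.uint8(184), np.uint8(148)), (np.uint8(17), np.uint8(135), np.uint8(166)), (np.uint8(17), np.uint8(139), np.uint8(154)), (np.uint8(13), np.uint8(175), np.uint8(153))]
[(np.uint8(128), np.uint8(5), np.uint8(186)), (np.uint8(150), np.uint8(5), np.uint8(186)), (np.uint8(19), np.uint8(172), np.uint8(168)), (np.uint8(16), np.uint8(131), np.uint8(164)), (np.uint8(16), np.uint8(133), np.uint8(146)), (np.uint8(13), np.uint8(180), np.uint8(157))]
cam [ 395.86096133  -31.72989786 1240.30712134]
(191, 160.5) [660.0276114  234.21169342  12.        ]
(190, 184.5) [573.38334819 236.5380039   12.        ]
(189.5, 248) [351.15321263 235.02924782  12.        ]
```

View pics/tc.png

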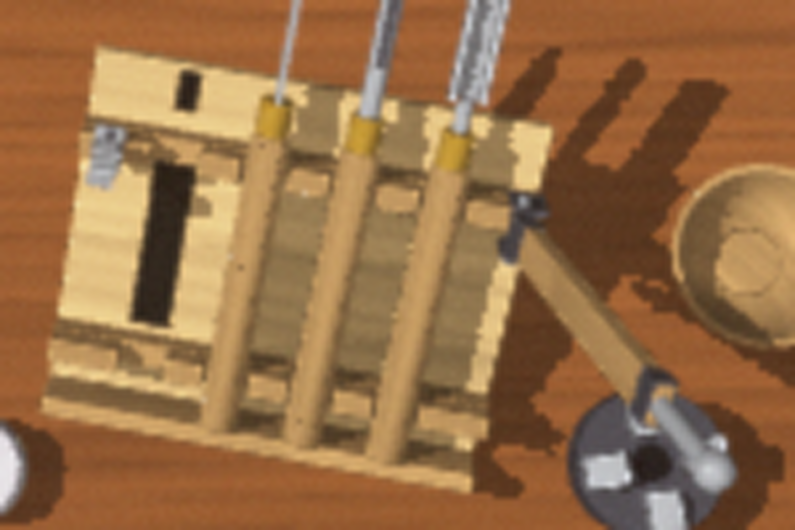

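View pics/sc.png

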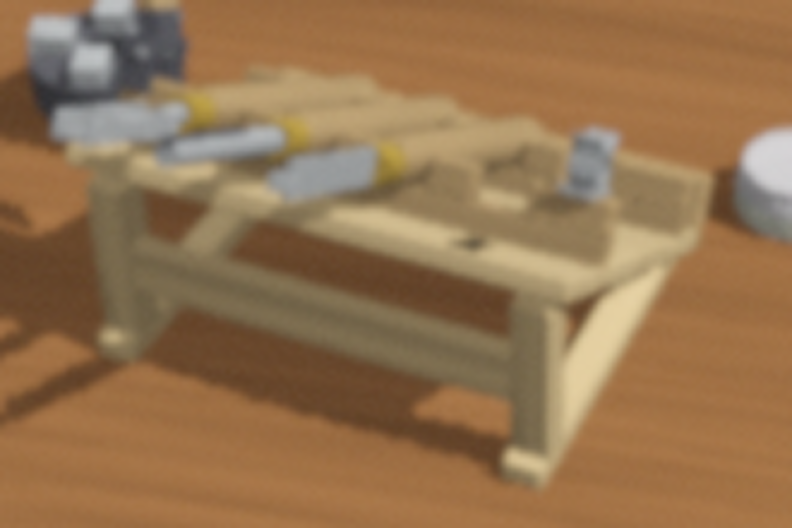

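```bash
python3 - <<'E'
from h import *
import pickle
from scipy.optimize import least_squares
I=pickle.load(open("I0.pkl","rb"));T=Cam(I["top"]);S=Cam(I["scene"])
t=lambda u,v:(235+u/5.3,145+v/5.3)
s=lambda u,v:(145+u/4.8,165+v/4.8)
obs=[(T,t(97,47),(225,140,0)),(T,t(551,125),(225,-140,0)),(T,t(42,409),(-14,140,32)),(T,t(471,490),(-14,-140,32)),
(S,s(563,298),(225,140,0)),(S,s(70,148),(225,-140,0)),(S,s(712,174),(-14,140,32)),(T,t(105,128),(175,122,63)),(S,s(597,130),(175,122,63)),
(T,t(274,120),(211,27,28)),(T,t(365,135),(211,-27,28)),(T,t(455,152),(211,-81,28))]
def fr(p):
    return Ro.from_euler('zyx',[p[3],-np.pi/6,0]).as_matrix(),p[:3]
def res(p):
    R,o=fr(p);return np.concatenate([c.proj(R@np.array(X,float)+o)[0]-u for c,u,X in obs])
r=least_squares(res,[450,-120,50,-.2],loss='soft_l1',x_scale=[100,100,100,1])
print(r.x);print(res(r.x).reshape(-1,2).round(1).tolist())
R,o=fr(r.x)
D=lambda X:R@np.array(X,float)+o
h=D((175,-124,50))
for cam,px in((T,t(714,470)),(S,(270/1.5625,106/1.5625))):
    g=least_squares(lambda a:cam.proj(D((175,-124+268*np.cos(a[0]),50+268*np.sin(a[0]))))[0]-px,[1.9]);print("keeper",g.x,g.fun)
print("home origin",D((120,81,28)),"hinge",h,"end",D((175,81,56)))
np.save("deck.npy",r.x)
# skew: light wood handle mask
im=I["top"]["color"];hsv=cv2.cvtColor(im,cv2.COLOR_RGB2HSV)
m=((hsv[...,1]<165)&(hsv[...,2]>110)).astype(np.uint8);m[:, :175]=0;m[:,205:]=0;m[:150]=0;m[260:]=0
m=cv2.morphologyEx(m,cv2.MORPH_OPEN,np.ones((3,3)))
n,l,st,ce=cv2.connectedComponentsWithStats(m)
for k in range(1,n):
    if st[k,4]>30:
        ys,xs=np.nonzero(l==k);vx,vy,x0,y0=cv2.fitLine(np.c_[xs,ys].astype(np.float32),2,0,.01,.01).ravel()
        e=[(x0+vx/vy*(y-y0),y) for y in(ys.min()-.5,ys.max()+.5)]
        print(st[k],[T.onz(q,12).round(1).tolist() for q in e])
E
```

```text
[ 4.37142344e+02 -8.74248041e+01  7.63685882e+00 -1.94169965e-01]
[[0.1, 0.4], [-0.9, 0.3], [-1.6, 1.4], [-2.1, -0.8], [0.6, -4.4], [-1.1, 8.3], [0.8, -1.0], [1.1, 7.3], [-3.3, 0.6], [0.8, -0.6], [0.2, -0.5], [-0.2, -0.9]]
keeper [1.75282664] [ 0.16405128 -2.21939687]
keeper [1.70141414] [ 1.06565255 10.87020704]
home origin [538.64770713 -31.10120257  98.57262267] hinge [ 540.12822032 -242.86124535  124.8308092 ] end [571.38402296 -41.71357162 149.8045585 ]
[187 160   6  25 122] [[663.7, 235.9, 12.0], [573.4, 240.1, 12.0]]
[185 191   8  58 387] [[552.0, 238.4, 12.0], [349.5, 240.6, 12.0]]
```

```bash
cat >> h.py <<'E'
def fr(p): return Ro.from_euler('ZYX',[p[3],-np.pi/6,0]).as_matrix(),np.array(p[:3])
E
python3 - <<'E'
from h import *
import pickle
from scipy.optimize import least_squares
I=pickle.load(open("I0.pkl","rb"));T=Cam(I["top"]);S=Cam(I["scene"])
t=lambda u,v:(235+u/5.3,145+v/5.3)
s=lambda u,v:(145+u/4.8,165+v/4.8)
obs=[(T,t(97,47),(225,140,0)),(T,t(551,125),(225,-140,0)),(T,t(42,409),(-14,140,32)),(T,t(471,490),(-14,-140,32)),
(S,s(563,298),(225,140,0)),(S,s(70,148),(225,-140,0)),(S,s(712,174),(-14,140,32)),(T,t(107,152),(175,122,63)),(S,s(597,130),(175,122,63)),
(T,t(274,120),(211,27,28)),(T,t(365,135),(211,-27,28)),(T,t(455,152),(211,-81,28))]
def res(p):
    R,o=fr(p);return np.concatenate([c.proj(R@np.array(X,float)+o)[0]-u for c,u,X in obs])
r=least_squares(res,[450,-120,50,-.2],loss='soft_l1',x_scale=[100,100,100,1])
print(r.x);print(res(r.x).reshape(-1,2).round(1).tolist())
R,o=fr(r.x)
D=lambda X:R@np.array(X,float)+o
h=D((175,-124,50))
for cam,px in((T,t(714,470)),(S,(270/1.5625,106/1.5625))):
    g=least_squares(lambda a:cam.proj(D((175,-124+268*np.cos(a[0]),50+268*np.sin(a[0]))))[0]-px,[1.9]);print("keeper",g.x,g.fun)
print("home origin",D((120,81,28)),"hinge",h,"end",D((175,81,56)))
np.save("deck.npy",r.x)
print("chuck",T.onz((558/1.5625,362/1.5625),66))
E
```

```text
[ 4.35712244e+02 -9.27252109e+01  1.55430680e+01 -1.93829343e-01]
[[-0.0, -0.0], [0.4, 0.5], [-0.7, 0.7], [-0.3, 0.6], [0.6, -2.6], [-1.3, -0.5], [-0.4, 1.1], [-1.0, 2.1], [-1.3, 2.2], [0.0, -0.8], [-0.3, -0.7], [-0.3, -0.8]]
keeper [1.83897512] [ 0.01658738 -0.32176479]
keeper [1.82153114] [0.31330678 2.49168748]
home origin [539.55343035 -30.56282213  99.7917793 ] hinge [ 536.0121858  -238.77982155  146.34433818] end [572.55504034 -37.04083231 151.54049061]
chuck [ 401.31419952 -330.65274984   66.        ]
```

>>> move_arm(targets="0.3 0 0 -4 0 0 4.8; 0.3 0 0 -4 0 0 4.8; 0.3 0 0 -4 0 0 4.8; 0.3 0 0 -4 0 0 4.8; 0.3 0 0 -4 0 0 4.8")

```text
clock: 0.62
eef_pos: [254.6, -597.5, 433.3]
tool_rot: [-3.141, -0.0, -0.02]
force: [-0.3, -1.1, -0.1]
width: 55.2
gripper_force: 0.0
```

>>> move_arm(targets="0.3 2.5 -3.3 0 0 0 0; 0.3 2.5 -3.3 0 0 0 0; 0.3 2.5 -3.3 0 0 0 0; 0.3 2.5 -3.3 0 0 0 0; 0.3 2.5 -3.3 0 0 0 0")

```text
clock: 1.03
eef_pos: [383.2, -433.2, 431.3]
tool_rot: [-3.141, -0.0, -0.016]
force: [1.3, -0.6, 0.6]
width: 55.6
gripper_force: 0.0
```

>>> move_arm(targets="0.3 2.5 -3.3 0 0 0 0; 0.3 2.5 -3.3 0 0 0 0; 0.3 2.5 -3.3 0 0 0 0; 0.3 2.5 -3.3 0 0 0 0; 0.3 0 -3.8 0 0 0 0")

```text
clock: 1.45
eef_pos: [489.2, -264.0, 430.1]
tool_rot: [-3.141, -0.001, -0.013]
force: [0.0, 1.3, -0.6]
width: 55.8
gripper_force: 0.0
```

>>> move_arm(targets="0.3 0 -4 0 0 0 0; 0.3 0 -4 0 0 0 0; 0.3 0 -4 0 0 0 0; 0.3 0 -4 0 0 0 0; 0.3 0 -4 0 0 0 0")

```text
clock: 1.87
eef_pos: [487.9, -64.8, 431.4]
tool_rot: [3.141, -0.0, -0.016]
force: [0.4, 0.1, -0.2]
width: 55.3
gripper_force: 0.0
```

```bash
python3 - <<'E'
from h import *
from cell import cams,read_state
import pickle
i=cams.get_image("wrist");pickle.dump(i,open("W1.pkl","wb"));save("w1.png",i["color"],None,1.5)
c=Cam(i);print(c.c,c.R[2],read_state()["eef_pos"])
R,o=fr(np.load("deck.npy"));
for X in((225,140,0),(225,-140,0),(-14,140,32),(-14,-140,32),(175,122,63),(175,66.5,34),(175,95.5,34),(35,66.5,34),(35,95.5,34)): print(X,(c.proj(R@np.array(X,float)+o)[0]*1.5).round())
E
```

```text
[562.76930527 -65.97745362 574.14969316] [-0.2934678   0.00420413 -0.95595972] [488.27629555 -54.20276098 431.52640811]
(225, 140, 0) [308.  72.]
(225, -140, 0) [575. 125.]
(-14, 140, 32) [300. 263.]
(-14, -140, 32) [496. 297.]
(175, 122, 63) [312. 152.]
(175, 66.5, 34) [370. 148.]
(175, 95.5, 34) [343. 143.]
(35, 66.5, 34) [356. 247.]
(35, 95.5, 34) [334. 244.]
```

View pics/w1.png

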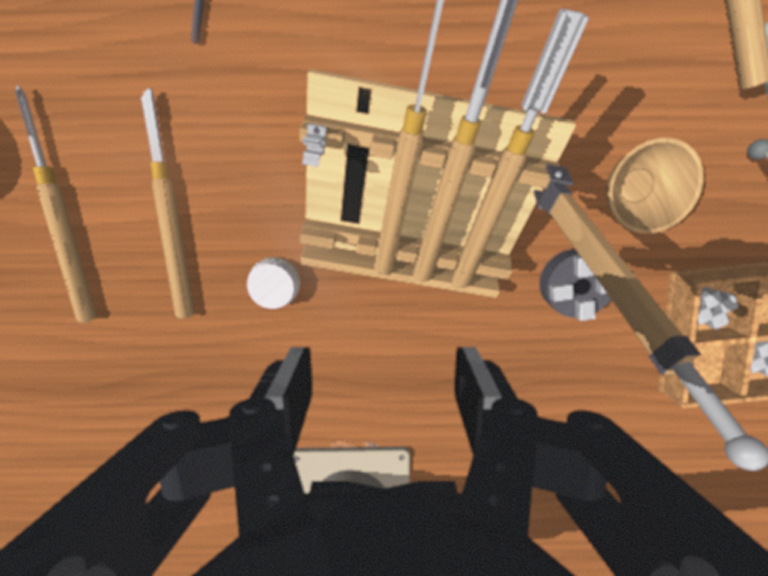

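The wrist view matches the deck estimate to about 2 px: predicted corners (308,72), (575,125), (300,263) against the ones I see. The skew runs from (150,92) to (184,317). Next I move over the skew.

>>> move_arm(targets="0.3 -0.2 -3.67 2 0 0 0; 0.3 -0.2 -3.67 2 0 0 0; 0.3 -0.2 -3.67 2 0 0 0; 0.3 -0.2 -3.67 2 0 0 0; 0.3 -0.2 -3.67 2 0 0 0")

```text
clock: 2.33
eef_pos: [481.0, 117.5, 331.0]
tool_rot: [-3.142, -0.001, -0.017]
force: [0.3, -0.3, -0.3]
width: 55.4
gripper_force: 0.0
```

>>> move_arm(targets="0.3 -0.2 -3.67 3 0 0 0; 0.3 -0.2 -3.67 3 0 0 0; 0.3 -0.2 -3.67 3 0 0 0; 0.3 0 0 3 0 0 0; 0.3 0 0 0 0 0 0")

```text
clock: 2.75
eef_pos: [473.8, 213.4, 217.7]
tool_rot: [3.138, 0.009, -0.012]
force: [-0.5, -0.9, 0.3]
width: 55.3
gripper_force: 0.0
```

```bash
python3 - <<'E'
from h import *
from cell import cams,read_state
i=cams.get_image("wrist");save("w2.png",i["color"],None,1.5)
c=Cam(i);s=read_state();print(c.c,s["eef_pos"],s["tool_rot"])
hsv=cv2.cvtColor(i["color"],cv2.COLOR_RGB2HSV)
m=((hsv[...,1]<165)&(hsv[...,2]>110)&(hsv[...,0]>8)&(hsv[...,0]<25)).astype(np.uint8)
m=cv2.morphologyEx(m,cv2.MORPH_OPEN,np.ones((3,3)))
n,l,st,ce=cv2.connectedComponentsWithStats(m)
for k in range(1,n):
    if st[k,4]>300:
        ys,xs=np.nonzero(l==k);vx,vy,x0,y0=cv2.fitLine(np.c_[xs,ys].astype(np.float32),2,0,.01,.01).ravel()
        print(st[k],[c.onz((x0+vx/vy*(y-y0),y),12).round(1).tolist() for y in(ys.min()-.5,ys.max()+.5)])
E
```

```text
[550.09959441 213.04118804 359.7786067 ] [475.61232908 212.14367668 220.28638499] [ 3.13811013  0.00605094 -0.01445931]
[     0      0    512    366 139535] [[613.2, -5013.8, 12.0], [279.8, 9531.6, 12.0]]
[ 103  325   56   59 1660] [[214.6, 366.0, 12.0], [85.2, 469.1, 12.0]]
[ 352  325   43   43 1140] [[209.8, 62.6, 12.0], [115.0, -8.8, 12.0]]
[372 371  37  13 376] [[109.0, 50.8, 12.0], [75.4, -98.1, 12.0]]
```

View pics/w2.png

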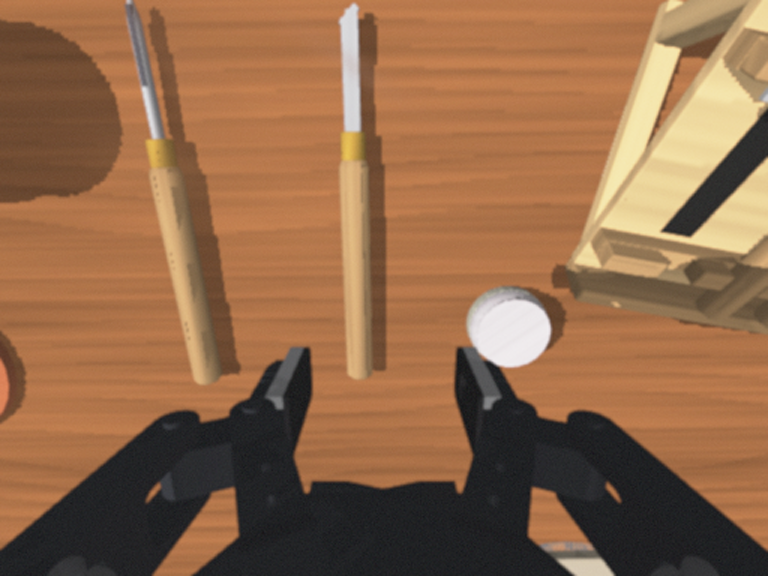

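The skew's tip is at (349,5), its handle front at (354,161), and its butt at (359,377).

```bash
python3 - <<'E'
from h import *
from cell import cams
c=Cam(cams.get_image("wrist"))
for p in((349,5),(352.5,132),(354,161),(359,377)): print(c.onz(np.array(p)/1.5,12).round(1))
E
```

```text
[665.7 234.   12. ]
[576.2 234.6  12. ]
[553.5 234.2  12. ]
[349.  236.6  12. ]
```

>>> move_arm(targets="0.3 0 -0.9 3.5 0 0 0; 0.3 0 -0.9 3.5 0 0 0; 0.3 0 -0.5 4 0 0 0; 0.3 0 0 4 0 0 0; 0.3 0 0 3 0 0 0")

```text
clock: 3.27
eef_pos: [479.9, 235.1, 42.4]
tool_rot: [-3.141, -0.003, -0.018]
force: [0.4, 0.5, 0.1]
width: 55.7
gripper_force: 0.0
```

>>> move_arm(targets="0.3 0 0 0 0 0 0; 0.3 0 0 0 0 0 0")

```text
clock: 3.43
eef_pos: [479.2, 234.9, 43.5]
tool_rot: [3.141, -0.0, -0.018]
force: [0.7, 0.1, 0.6]
width: 55.4
gripper_force: 0.0
```

>>> move_arm(targets="0.3 -0.2 0 1.5 0 0 0; 0.3 -0.2 0 1.3 0 0 0; 0.3 0 0 0.9 0 0 0; 0.3 0 0 0 0 0 0; -0.5 0 0 0 0 0 0")

```text
clock: 3.85
eef_pos: [475.6, 236.3, 7.4]
tool_rot: [-3.14, -0.003, -0.017]
force: [-0.1, 0.4, -0.1]
width: 44.6
gripper_force: 0.0
```

>>> move_arm(targets="-0.9 0 0 0 0 0 0; -0.9 0 0 0 0 0 0; -0.9 0 0 0 0 0 0; -0.9 0 0 0 0 0 0; -0.9 0 0 0 0 0 0")

```text
clock: 4.27
eef_pos: [475.3, 236.4, 7.4]
tool_rot: [-3.141, -0.003, -0.016]
force: [0.4, -0.7, 7.3]
width: 22.5
gripper_force: 59.0
```

>>> move_arm(targets="-0.2 0 0 0 0 0 0; -0.2 0 0 0 0 0 0; -0.2 0 0 0.4 0 0 0; -0.9 0 0 0 0 0 0; -0.9 0 0 0 0 0 0")

```text
clock: 4.68
eef_pos: [473.9, 236.0, 1.6]
tool_rot: [3.141, 0.0, -0.016]
force: [-0.5, 0.1, 1.8]
width: 22.7
gripper_force: 58.9
```

>>> move_arm(targets="-0.9 0 0 0 0 0 0; -0.9 0 0 0 0 0 0; -0.9 0 0 0 0 0 0")

```text
clock: 4.93
eef_pos: [473.9, 236.0, 1.5]
tool_rot: [3.141, 0.0, -0.016]
force: [0.1, 0.4, 0.1]
width: 22.4
gripper_force: 58.9
```

>>> move_arm(targets="-0.9 0 0 -0.5 0 0 0; -0.9 0 0 -1.5 0 0 0; -0.9 0 0 -3 0 0 0; -0.9 0 0 -3 0 0 0; -0.9 0 0 -3 0 0 0")

```text
clock: 5.35
eef_pos: [473.3, 235.5, 112.6]
tool_rot: [3.141, 0.002, -0.016]
force: [1.0, -0.1, -1.2]
width: 22.0
gripper_force: 59.0
```

>>> move_arm(targets="-0.9 0 0 -3 0 0 0; -0.9 0 0 -3 0 0 0; -0.9 0 0 -3 0 0 2; -0.9 0 0 -3 0 0 4; -0.9 0 0 -2 0 0 4.2")

```text
clock: 5.77
eef_pos: [474.3, 236.2, 254.7]
tool_rot: [-3.14, -0.002, -0.198]
force: [0.8, 1.3, -1.5]
width: 22.3
gripper_force: 59.1
```

>>> move_arm(targets="-0.9 0 2 0 0 5 0; -0.9 0 3 0 0 7 0; -0.9 0 3 0 0 7 0; -0.9 0 3 0 0 7 0; -0.9 0 2 0 0 4 0")

```text
clock: 6.18
eef_pos: [452.5, 120.3, 250.1]
tool_rot: [3.129, -0.457, -0.197]
force: [1.1, -0.5, -3.5]
width: 22.7
gripper_force: 59.1
```

```bash
cat > to.py <<'E'
from h import *
from cell import read_state
def to(X,Rt,msg=""):
    """X: world TCP target, Rt: target rotation; prints shift cm in tool axes & turn deg"""
    s=read_state();Rm=Ro.from_euler('xyz',s["tool_rot"]).as_matrix()
    print(msg,"now",s["eef_pos"].round(1),"shift cm",(Rm.T@(X-s["eef_pos"])/10).round(2),"turn",np.degrees(Ro.from_matrix(Rm.T@Rt).as_rotvec()).round(2))
R,o=fr(np.load("deck.npy"));D=lambda *X:R@np.array(X,float)+o
RT=R@np.diag([1.,-1,-1])
E
python3 -c "
from to import *
to(D(125,81,90),RT);to(D(125,81,17.5),RT)"
```

```text
now [452.5 120.3 250.1] shift cm [ 3.76 12.95 12.51] turn [ 0.81  3.81 -0.13]
 now [452.5 120.3 250.1] shift cm [ 4.24 12.84 19.74] turn [ 0.81  3.81 -0.13]
```

>>> move_arm(targets="-0.9 0.5 2.6 1 0 0 0; -0.9 0.7 2.6 1.2 0 0 0; -0.9 0.7 2.6 1.2 0 0 0; -0.9 0.7 2.6 1.2 0 0 0; -0.9 0.5 1.8 1 0 0 0")

```text
clock: 6.6
eef_pos: [480.8, 17.1, 231.2]
tool_rot: [3.123, -0.444, -0.191]
force: [0.0, -0.6, -2.2]
width: 22.6
gripper_force: 59.2
```

>>> move_arm(targets="-0.9 0 0 0 0 0 0; -0.9 0 0 0 0 0 0")

```text
clock: 6.77
eef_pos: [480.8, 13.7, 231.1]
tool_rot: [3.123, -0.444, -0.2]
force: [-0.3, 1.2, -1.6]
width: 22.2
gripper_force: 59.3
```

```bash
python3 - <<'E'
from to import *
from cell import cams
to(D(125,81,90),RT);to(D(125,81,17.5),RT)
i=cams.get_image("wrist");t=cams.get_image("top")
a=cv2.resize(i["color"],None,fx=1.5,fy=1.5)[:400];b=cv2.resize(t["color"][145:245,225:345],None,fx=5,fy=5)
save("w3.png",i["color"],None,1.5)
c=Cam(i)
for X in((175,66.5,34),(175,95.5,34),(35,66.5,34),(35,95.5,34),(0,81,32)): print(X,(c.proj(D(*X))[0]*1.5).round())
E
```

```text
now [480.8  13.7 231.1] shift cm [0.36 3.03 8.54] turn [ 1.24  4.59 -0.28]
 now [480.8  13.7 231.1] shift cm [ 0.94  2.87 15.77] turn [ 1.24  4.59 -0.28]
(175, 66.5, 34) [446. 192.]
(175, 95.5, 34) [403. 192.]
(35, 66.5, 34) [436. 366.]
(35, 95.5, 34) [401. 367.]
(0, 81, 32) [417. 401.]
```

View pics/w3.png

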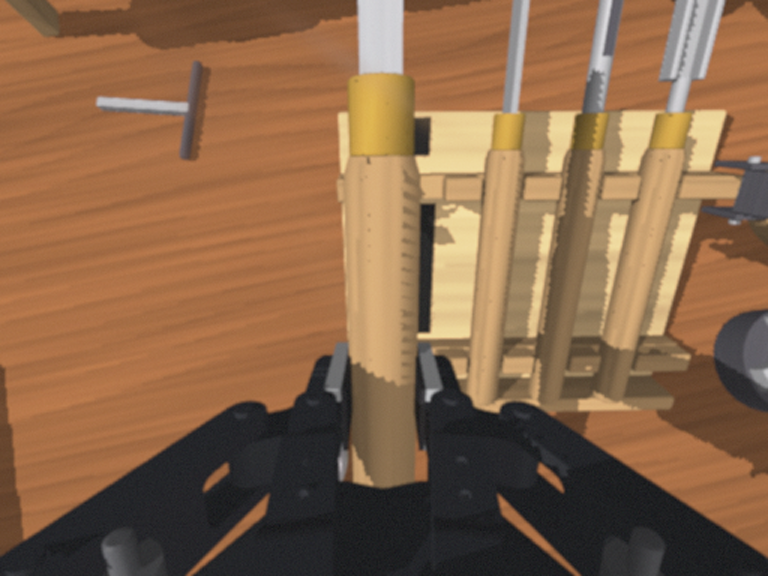

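The skew sits straight in the fingers. Its handle front is at (383,156), just left of the dark strip, so the tool must shift about 30 mm toward the tool's +y.

>>> move_arm(targets="-0.9 0.1 0.7 0.8 0.3 1.2 0; -0.9 0.1 0.7 0.8 0.3 1.2 0; -0.9 0.1 0.7 0.8 0.3 1.2 0; -0.9 0.1 0.7 0.8 0.3 1 -0.3; -0.9 0 0.2 0 0 0 0")

```text
clock: 7.28
eef_pos: [502.3, -15.9, 241.0]
tool_rot: [3.13, -0.475, -0.177]
force: [-0.2, -0.2, -2.1]
width: 22.5
gripper_force: 59.3
```

>>> move_arm(targets="-0.9 0 0 0 0 0 0; -0.9 0 0 0 0 0 0")

```text
clock: 7.45
eef_pos: [501.4, -15.4, 240.5]
tool_rot: [3.131, -0.474, -0.177]
force: [-0.1, 1.0, -2.3]
width: 22.6
gripper_force: 59.3
```

```bash
python3 - <<'E'
from to import *
from cell import cams
i=cams.get_image("wrist")
to(D(125,81,90),RT);to(D(125,81,17.5),RT)
s=read_state();Rm=Ro.from_euler('xyz',s["tool_rot"]).as_matrix();c=Cam(i);p=s["eef_pos"]
for px in((383,155),(383,75)):
    C,d=c.ray(np.array(px)/1.5);Ct=Rm.T@(C-p);dt=Rm.T@d
    for z in(-22.5,-10.5): print(px,z,(Ct+dt*(z-Ct[2])/dt[2]).round(1))
print((R.T@(p-o)).round(1))
E
```

```text
now [501.5 -15.4 240.5] shift cm [-2.65  0.69  8.14] turn [0.16 2.85 0.85]
 now [501.5 -15.4 240.5] shift cm [-2.29  0.67 15.38] turn [0.16 2.85 0.85]
(383, 155) -22.5 [ 77.9   0.2 -22.5]
(383, 155) -10.5 [ 78.2   0.2 -10.5]
(383, 75) -22.5 [ 98.5   0.2 -22.5]
(383, 75) -10.5 [100.9   0.2 -10.5]
[155.5  88.5 170. ]
```

Joint 6 is at its lower limit, so tilting the tool a full 30° forward isn't reachable here. I'll set the skew down and take it again with the tool leaning about 20° the other way. At the rack the tool then only needs about 10° of tilt.

>>> move_arm(targets="-0.9 0 -2.5 0 0 -6.8 0; -0.9 0 -3.5 0 0 -6.8 0; -0.9 0 -4 0 0 -6.8 0; -0.9 0 -4 0 0 -6.8 0; -0.9 0 -4 0 0 0 0")

```text
clock: 7.92
eef_pos: [542.9, 125.9, 237.9]
tool_rot: [3.116, -0.128, -0.2]
force: [3.8, -0.0, -1.0]
width: 22.5
gripper_force: 59.3
```

>>> move_arm(targets="-0.9 0 -4 0 0 0 0; -0.9 0 -3 0 0 0 0; -0.9 0 0 0 0 0 0; -0.9 0 0 0 0 0 0")

```text
clock: 8.25
eef_pos: [551.2, 197.1, 234.6]
tool_rot: [3.113, -0.129, -0.188]
force: [0.0, -1.5, -1.8]
width: 22.3
gripper_force: 59.4
```

```bash
python3 - <<'E'
from to import *
R0=Ro.from_euler('ZYX',[-.18,0,np.pi]).as_matrix()
to(np.array([474,236,40]),R0);print(read_state()["qpos"].round(2))
E
```

```text
now [551.2 197.1 234.6] shift cm [-10.74  -2.9   18.16] turn [ 1.65 -7.37 -0.56]
[-0.1   0.53 -0.52  1.78  0.48  0.87 -2.63]
```

>>> move_arm(targets="-0.9 -1.5 -0.6 3.5 0.4 -1.8 -0.1; -0.9 -1.5 -0.6 3.5 0.4 -1.8 -0.1; -0.9 -1.5 -0.6 3.5 0.4 -1.9 -0.1; -0.9 -1.5 -0.6 3.5 0.4 -1.9 -0.1; -0.9 -1 -0.5 3.5 0 0 0")

```text
clock: 8.67
eef_pos: [500.4, 228.2, 53.7]
tool_rot: [3.139, -0.0, -0.192]
force: [1.4, 0.3, -2.0]
width: 22.6
gripper_force: 59.4
```

>>> move_arm(targets="-0.9 0 0 0 0 0 0; -0.9 0 0 0 0 0 0")

```text
clock: 8.83
eef_pos: [498.8, 229.0, 54.5]
tool_rot: [3.137, 0.002, -0.187]
force: [0.0, 0.6, -1.9]
width: 22.4
gripper_force: 59.6
```

```bash
python3 - <<'E'
from to import *
R0=Ro.from_euler('ZYX',[-.18,0,np.pi]).as_matrix()
to(np.array([490,230,4]),R0);print(read_state()["qpos"].round(2))
E
```

```text
now [498.8 229.   54.5] shift cm [-0.87  0.04  5.05] turn [ 0.29  0.1  -0.43]
[-0.21  0.78 -0.43  1.93  0.59  0.57 -2.79]
```

>>> move_arm(targets="-0.9 0 0 2 0 0 0; -0.9 0 0 1.5 0 0 0; -0.9 0 0 0.9 0 0 0; -0.9 0 0 0.5 0 0 0; -0.9 0 0 0 0 0 0")

```text
clock: 9.25
eef_pos: [501.3, 229.7, 7.2]
tool_rot: [3.14, -0.002, -0.189]
force: [0.2, -0.4, -1.7]
width: 22.3
gripper_force: 59.6
```

>>> move_arm(targets="-0.9 0 0 0 0 0 0")

```text
clock: 9.33
eef_pos: [501.3, 230.2, 7.7]
tool_rot: [3.141, -0.003, -0.189]
force: [-0.5, -0.1, -2.7]
width: 22.3
gripper_force: 59.6
```

>>> move_arm(targets="-0.9 0 0 0.4 0 0 0; -0.9 0 0 0 0 0 0; 0.1 0 0 0 0 0 0; 0.1 0 0 0 0 0 0; 0.1 0 0 0 0 0 0")

```text
clock: 9.75
eef_pos: [500.7, 230.2, 2.9]
tool_rot: [3.141, -0.002, -0.189]
force: [0.1, -0.2, 0.1]
width: 47.0
gripper_force: 0.0
```

>>> move_arm(targets="0.1 0 0 -2 0 0 0; 0.1 0 0 -3 0 0 0; 0.1 0 0 0 0 -6.7 0; 0.1 0 0 0 0 -6.7 0; 0.1 0 0 0 0 -6.6 0")

```text
clock: 10.17
eef_pos: [501.4, 230.6, 55.1]
tool_rot: [-3.139, 0.351, -0.187]
force: [1.2, -0.5, -1.0]
width: 46.8
gripper_force: 0.0
```

>>> move_arm(targets="0.1 0 0 0 0 0 0; 0.1 0 0 0 0 0 0")

```text
clock: 10.33
eef_pos: [501.3, 228.8, 51.0]
tool_rot: [3.14, 0.348, -0.194]
force: [-0.3, -0.2, -0.2]
width: 46.9
gripper_force: 0.0
```

```bash
python3 - <<'E'
from to import *
from cell import cams
i=cams.get_image("wrist");save("w4.png",i["color"],None,1.2)
R0=Ro.from_euler('ZYX',[-.189,np.radians(20),np.pi]).as_matrix()
to(np.array([501,230.5,6]),R0);print(read_state()["qpos"].round(2))
E
```

```text
now [499.8 229.9  51.9] shift cm [ 1.67 -0.09  4.28] turn [ 0.07 -0.05 -0.07]
[-0.01  0.96 -0.64  1.64  0.36  0.98 -2.5 ]
```

View pics/w4.png

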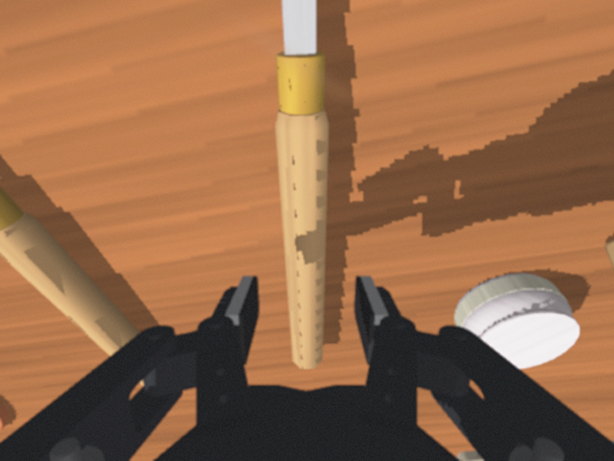

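The skew lies centred between the tilted fingers, with its handle along (303,115)–(306,365). I can descend and grip.

>>> move_arm(targets="0.1 0.7 0 1.8 0 0 0; 0.1 0.6 0 1.6 0 0 0; 0.1 0.3 0 0.7 0 0 0; -0.4 0 0 0 0 0 0; -0.9 0 0 0 0 0 0")

```text
clock: 10.8
eef_pos: [500.4, 230.2, 8.4]
tool_rot: [3.139, 0.349, -0.188]
force: [0.4, 0.6, 0.4]
width: 23.9
gripper_force: 4.8
```

>>> move_arm(targets="-0.9 0 0 0 0 0 0; -0.9 0 0 0 0 0 0; -0.9 0 0 0 0 0 0; -0.9 0 0 0 0 0 0; -0.9 0 0 0 0 0 0")

```text
clock: 11.22
eef_pos: [501.6, 229.9, 8.7]
tool_rot: [3.141, 0.348, -0.189]
force: [0.4, -0.1, -0.5]
width: 22.2
gripper_force: 60.4
```

>>> move_arm(targets="-0.2 0 0 0 0 0 0; -0.2 0 0 0 0 0 0; -0.2 0.15 0 0.4 0 0 0; -0.9 0 0 0 0 0 0; -0.9 0 0 0 0 0 0")

```text
clock: 11.63
eef_pos: [501.4, 229.7, 4.0]
tool_rot: [3.14, 0.348, -0.19]
force: [-0.9, 0.6, -1.9]
width: 22.1
gripper_force: 59.7
```

>>> move_arm(targets="-0.9 0 0 0 0 0 0; -0.9 0 0 0 0 0 0; -0.9 0 0 0 0 0 0")

```text
clock: 11.88
eef_pos: [501.3, 229.7, 4.0]
tool_rot: [3.14, 0.348, -0.189]
force: [0.6, 0.2, -1.8]
width: 22.2
gripper_force: 59.7
```

```bash
python3 - <<'E'
from to import *
from cell import cams
i=cams.get_image("wrist")
s=read_state();Rm=Ro.from_euler('xyz',s["tool_rot"]).as_matrix();c=Cam(i)
print(s["eef_pos"],s["tool_rot"],s["force"])
save("w5.png",i["color"],None,1.2)
np.savez("grip",c=c.c,R=c.R,K=c.K,p=s["eef_pos"],Rm=Rm)
hsv=cv2.cvtColor(i["color"],cv2.COLOR_RGB2HSV)
# ferrule mask (brass: saturated yellow)
m=((hsv[...,0]>18)&(hsv[...,0]<30)&(hsv[...,1]>165)&(hsv[...,2]>90)).astype(np.uint8);m[:,:180]=0;m[:,330:]=0
ys,xs=np.nonzero(m);print(len(ys),ys.min(),ys.max(),np.median(xs))
for v,z in((ys.max()+.5,20),(ys.min()-.5,20)): print(c.onz((np.median(xs),v),z))
E
```

```text
[501.28557653 229.69288468   4.03391974] [ 3.14000989  0.34830625 -0.18951454] [-0.29785223 -0.09551134 -1.33722239]Traceback (most recent call last):
  File "<stdin>", line 11, in <module>
    return umr_minimum(a, axis, None, out, keepdims, initial, where)
ValueError: zero-size array to reduction operation minimum which has no identity
```

>>> move_arm(targets="-0.9 -0.3 0 -0.8 0 0 0; -0.9 -0.8 0 -2.2 0 0 0; -0.9 -1.2 0 -3.3 0 0 0; -0.9 -1.2 0 -3.3 0 0 0; -0.9 -1.2 0 -3.3 0 0 0")

```text
clock: 12.35
eef_pos: [500.5, 229.9, 143.3]
tool_rot: [3.14, 0.349, -0.189]
force: [1.1, -0.6, -1.6]
width: 22.1
gripper_force: 59.7
```

>>> move_arm(targets="-0.9 -1.2 1 -3.3 0 0 0; -0.9 -1 2 -3 0 0 0; -0.9 0 3 -2 0 5 0; -0.9 0 3 -1 0 6 0; -0.9 0 3 0 0 6 0")

```text
clock: 12.77
eef_pos: [490.7, 110.0, 239.6]
tool_rot: [-3.14, 0.042, -0.189]
force: [0.8, -0.8, -1.6]
width: 22.1
gripper_force: 59.6
```

>>> move_arm(targets="-0.9 0 3 0 0 6 0; -0.9 0 3 0 0 5 0; -0.9 0 2 0 0 2 0; -0.9 0 0 0 0 0 0; -0.9 0 0 0 0 0 0")

```text
clock: 13.18
eef_pos: [472.6, 30.7, 237.6]
tool_rot: [3.139, -0.176, -0.19]
force: [-0.4, 1.1, -1.0]
width: 22.6
gripper_force: 59.7
```

```bash
cat >> to.py <<'E'
RG=R@Ro.from_euler('y',np.radians(20)).as_matrix()@np.diag([1.,-1,-1])
E
python3 - <<'E'
from to import *
to(D(127.6,81,110),RG);to(D(127.6,81,20),RG);print(read_state()["qpos"].round(2))
E
```

```text
now [472.6  30.7 237.6] shift cm [3.13 4.72 6.96] turn [ 0.13 -0.06  0.2 ]
 now [472.6  30.7 237.6] shift cm [ 6.2   4.71 15.42] turn [ 0.13 -0.06  0.2 ]
[ 0.33  0.35 -0.66  2.12  0.51  0.64 -2.43]
```

>>> move_arm(targets="-0.9 0.7 1.3 0.8 0 0 0; -0.9 0.7 1.3 0.8 0 0 0; -0.9 0.7 1.3 1.5 0 0 0; -0.9 0.7 0.8 1.5 0 0 0; -0.9 0.3 0 1.2 0 0 0")

```text
clock: 13.6
eef_pos: [505.8, -25.4, 183.3]
tool_rot: [3.139, -0.174, -0.193]
force: [-0.2, -0.7, -1.3]
width: 22.3
gripper_force: 59.7
```

>>> move_arm(targets="-0.9 0 0 0 0 0 0; -0.9 0 0 0 0 0 0")

```text
clock: 13.77
eef_pos: [504.9, -22.2, 184.1]
tool_rot: [3.141, -0.173, -0.189]
force: [1.3, 0.2, -1.6]
width: 22.1
gripper_force: 59.7
```

```bash
python3 - <<'E'
from to import *
from cell import cams
i=cams.get_image("wrist");save("w6.png",i["color"],None,1.2)
c=Cam(i)
to(D(127.6,81,60),RG);to(D(127.6,81,20),RG);print(read_state()["qpos"].round(2))
s=read_state();Rm=Ro.from_euler('xyz',s["tool_rot"]).as_matrix()
Rc=Rm@np.diag([1.,-1,-1])@Ro.from_euler('y',np.radians(-20)).as_matrix()
oc=s["eef_pos"]+Rc@[-2.6,0,8]
print("chisel in deck",(R.T@(oc-o)).round(1),"dir",(R.T@Rc[:,0]).round(3))
for X in((80,12,0),(80,-12,0),(80,0,12),(102,0,10)): print("pred",X,(c.proj(oc+Rc@np.array(X,float))[0]*1.2).round())
for X in((175,66.5,34),(175,95.5,34),(35,66.5,34),(35,95.5,34)): print(X,(c.proj(D(*X))[0]*1.2).round())
E
```

```text
now [505.  -21.8 184.8] shift cm [1.65 0.21 5.72] turn [-0.01  0.03  0.31]
 now [505.  -21.8 184.8] shift cm [3.02 0.21 9.48] turn [-0.01  0.03  0.31]
[ 0.37  0.47 -0.57  2.11  0.62  0.54 -2.41]
chisel in deck [129.1  82.9 127.4] dir [ 1.     0.005 -0.   ]
pred (80, 12, 0) [268. 148.]
pred (80, -12, 0) [341. 148.]
pred (80, 0, 12) [305. 164.]
pred (102, 0, 10) [304.  83.]
(175, 66.5, 34) [332. 141.]
(175, 95.5, 34) [286. 140.]
(35, 66.5, 34) [324. 292.]
(35, 95.5, 34) [291. 292.]
```

View pics/w6.png

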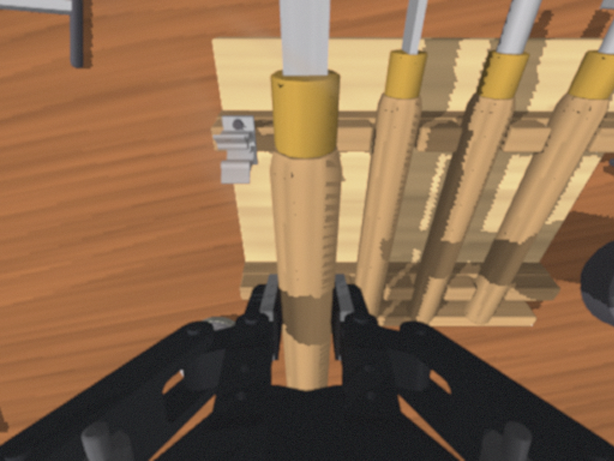

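The skew sits over the empty place between (286,140) and (332,141), with its handle front at (305,155). That is about 3 mm further forward than predicted, so I'll aim slightly lower down the slope.

>>> move_arm(targets="-0.9 0.4 0.1 1.5 0 0 0.3; -0.9 0.6 0.1 2 0 0 0; -0.9 0.6 0 2 0 0 0; -0.9 0.5 0 1.6 0 0 0; -0.9 0.2 0 0.9 0 0 0")

```text
clock: 14.23
eef_pos: [541.2, -30.9, 109.7]
tool_rot: [3.141, -0.175, -0.193]
force: [-0.6, 0.0, -0.9]
width: 22.6
gripper_force: 59.6
```

>>> move_arm(targets="-0.9 0 0 0 0 0 0; -0.9 0 0 0 0 0 0")

```text
clock: 14.4
eef_pos: [540.2, -30.6, 110.8]
tool_rot: [3.141, -0.175, -0.193]
force: [-0.6, 0.7, -2.2]
width: 22.4
gripper_force: 59.6
```

```bash
python3 -c "
from to import *
to(D(125.6,81,20),RG);s=read_state();print((R.T@(s['eef_pos']-o)).round(1),s['force'],s['qpos'].round(2))"
```

```text
now [540.2 -30.6 110.8] shift cm [0.54 0.01 1.64] turn [ 0.01 -0.04  0.03]
[126.1  81.1  37.2] [-0.59738295  0.7132191  -2.20299014] [ 0.26  0.62 -0.41  2.09  0.78  0.4  -2.54]
```

>>> move_arm(targets="-0.9 0.15 0 0.45 0 0 0; -0.9 0.15 0 0.45 0 0 0; -0.9 0.1 0 0.25 0 0 0; -0.9 0 0 0 0 0 0")

```text
clock: 14.73
eef_pos: [546.4, -32.4, 99.9]
tool_rot: [3.141, -0.176, -0.194]
force: [-0.0, 0.3, -1.9]
width: 22.5
gripper_force: 59.6
```

>>> move_arm(targets="-0.9 0.05 0 0.15 0 0 0; -0.9 0 0 0 0 0 0")

```text
clock: 14.9
eef_pos: [546.7, -32.4, 99.2]
tool_rot: [3.141, -0.176, -0.194]
force: [-2.7, 0.7, 4.6]
width: 22.7
gripper_force: 60.5
```

>>> move_arm(targets="-0.9 0.05 0 0.15 0 0 0; -0.9 0 0 0 0 0 0")

```text
clock: 15.07
eef_pos: [546.7, -32.5, 99.1]
tool_rot: [3.139, -0.176, -0.194]
force: [-10.2, 0.9, 20.6]
width: 22.1
gripper_force: 62.6
```

```bash
python3 -c "
from to import *
to(D(125.6,81,20),RG);s=read_state();print((R.T@(s['eef_pos']-o)).round(1),s['force'],s['torque'])"
```

```text
now [546.7 -32.5  99.1] shift cm [ 0.08 -0.05  0.36] turn [ 0.12 -0.09  0.01]
[126.1  80.5  23.7] [-10.22786049   0.87329677  20.63704949] [ 0.0839614   1.5365723  -0.11064554]
```

>>> move_arm(targets="-0.9 -0.05 0 -0.15 0 0 0; -0.9 0 0 0 0 0 0")

```text
clock: 15.23
eef_pos: [547.0, -32.3, 99.3]
tool_rot: [3.141, -0.176, -0.194]
force: [-5.2, 0.1, 11.2]
width: 22.3
gripper_force: 61.2
```

>>> move_arm(targets="-0.3 0 0 0 0 0 0; -0.3 0 0 0 0 0 0; -0.25 0 0 0 0 0 0; -0.2 0 0 0 0 0 0; -0.2 0 0 0 0 0 0")

```text
clock: 15.65
eef_pos: [547.0, -32.5, 98.4]
tool_rot: [3.141, -0.175, -0.194]
force: [-0.0, 0.2, 0.7]
width: 34.0
gripper_force: 0.0
```

```bash
python3 - <<'E'
from to import *
from cell import cams
s=read_state();print((R.T@(s['eef_pos']-o)).round(1),s['force'],s['width'])
I={n:cams.get_image(n) for n in("top","scene","wrist")}
a=cv2.resize(I["wrist"]["color"][0:300],None,fx=.8*1.2,fy=.8*1.2)
b=cv2.resize(I["scene"]["color"][165:265,190:310],None,fx=2.6,fy=2.6)
t=cv2.resize(I["top"]["color"][130:245,225:325],None,fx=2.6,fy=2.6)
W=800;im=np.zeros((600,W,3),np.uint8)
im[:a.shape[0],:a.shape[1]]=a
im[300:300+t.shape[0],500:500+t.shape[1]]=t[:300]
im[300:300+b.shape[0],:b.shape[1]]=b
save("w7.png",im)
for n in I: 
    c=Cam(I[n]);print(n,[ (X,c.proj(D(*X))[0].round(1).tolist()) for X in((200,81,40),(222,81,38),(200,27,40),(310,81,31),(310,27,31))])
E
```

```text
[125.9  80.6  22.9] [-0.03685162  0.21932979  0.73609693] 33.97074776610843
top [((200, 81, 40), [269.0, 168.3]), ((222, 81, 38), [270.2, 161.5]), ((200, 27, 40), [285.9, 171.3]), ((310, 81, 31), [275.0, 133.7]), ((310, 27, 31), [292.5, 136.7])]
scene [((200, 81, 40), [246.6, 200.4]), ((222, 81, 38), [243.0, 201.9]), ((200, 27, 40), [226.0, 195.0]), ((310, 81, 31), [227.1, 208.5]), ((310, 27, 31), [204.6, 202.3])]
wrist [((200, 81, 40), [253.9, 141.3]), ((222, 81, 38), [253.7, 78.5]), ((200, 27, 40), [396.6, 141.3]), ((310, 81, 31), [252.3, -531.0]), ((310, 27, 31), [599.3, -530.4])]
```

View pics/w7.png

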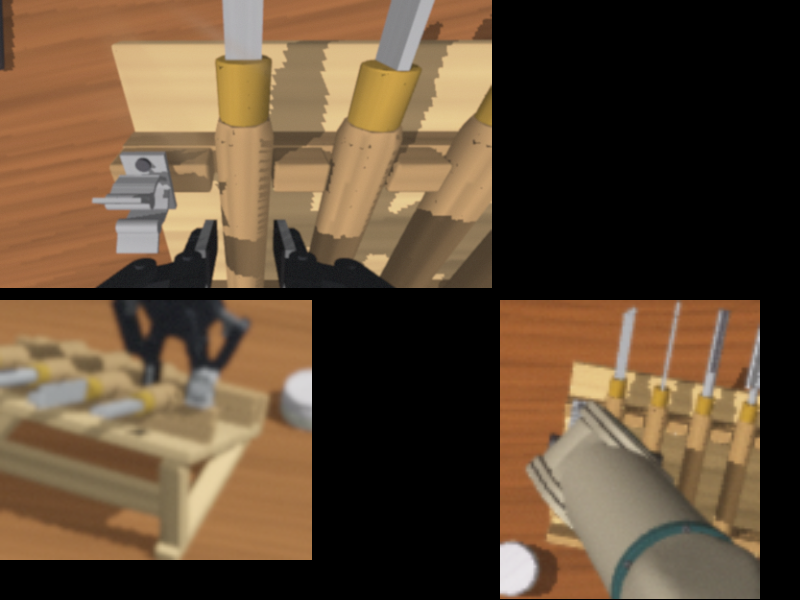

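The skew lies in the notch in line with its neighbours: ferrule at (243,95), free of both fingers. I retract square to the deck and then go over the top toward the keeper.

>>> move_arm(targets="-0.2 -0.3 0 -0.9 0 0 0; -0.2 -0.8 0 -2.3 0 0 0; -0.2 -1.1 0 -3 0 0 0; -0.2 -1.2 0 -3.3 0 0 0; -0.5 0.7 0 -4 0 0 0")

```text
clock: 16.22
eef_pos: [491.8, -22.2, 226.1]
tool_rot: [3.138, -0.167, -0.191]
force: [0.1, -1.0, -0.5]
width: 23.2
gripper_force: 0.0
```

>>> move_arm(targets="-1 0.7 0 -4 0 0 0; -1 0.7 0 -4 0 0 0; -1 0.7 0 -4 0 0 0; -1 0.7 0 -4 0 0 0; -1 0.7 0 -4 0 0 0")

```text
clock: 16.63
eef_pos: [496.0, -22.0, 432.4]
tool_rot: [3.141, -0.176, -0.193]
force: [1.0, -0.9, -0.4]
width: 0.1
gripper_force: 0.0
```

```bash
python3 - <<'E'
from to import *
from cell import cams
to(D(175,-245,380),RG);to(D(175,-245,278),RG);print(read_state()["qpos"].round(2))
c=Cam(cams.get_image("top"));im=cams.get_image("top")["color"]
cv2.imwrite("pics/t8.png",im[...,::-1])
# chisel ferrule position by brass mask
hsv=cv2.cvtColor(im,cv2.COLOR_RGB2HSV);m=((hsv[...,0]>=18)&(hsv[...,0]<30)&(hsv[...,1]>165)&(hsv[...,2]>110)).astype(np.uint8);m[:,:255]=0;m[:,345:]=0;m[:140]=0;m[190:]=0
n,l,st,ce=cv2.connectedComponentsWithStats(m)
for k in range(1,n):
    if st[k,4]>8:
        C,d=c.ray(ce[k]);C=R.T@(C-o);d=R.T@d;print(st[k],(C+d*(33-C[2])/d[2]).round(1))
E
```

```text
now [496.  -22.  432.4] shift cm [-8.3  32.6  -1.41] turn [ 0.05 -0.07  0.06]
 now [496.  -22.  432.4] shift cm [-4.82 32.59  8.17] turn [ 0.05 -0.07  0.06]
[ 0.64  0.18 -0.82  1.73  0.21  1.13 -2.  ]
[268 161   5   3  14] [218.4  81.6  33. ]
[284 164   6   7  32] [211.2  29.3  33. ]
[301 167   6   7  32] [211.6 -25.7  33. ]
[318 170   6   7  33] [211.4 -79.7  33. ]
```

>>> move_arm(targets="-1 -1 4 -0.2 0 0 0; -1 -1 4 -0.2 0 0 0; -1 -1 4 -0.2 0 0 0; -1 -1 4 -0.2 0 0 0; -1 -1 4 -0.2 0 0 0")

```text
clock: 17.15
eef_pos: [406.8, -209.7, 430.9]
tool_rot: [3.14, -0.175, -0.193]
force: [0.9, -0.5, -1.1]
width: 0.2
gripper_force: 0.0
```

>>> move_arm(targets="-1 -1 4 -0.2 0 0 0; -1 -1 4 -0.2 0 0 0; -1 -1 4 0 0 0 0; -1 0 0.6 0 0 0 0; -1 0 0 0 0 0 0")

```text
clock: 17.57
eef_pos: [352.4, -329.0, 428.8]
tool_rot: [-3.141, -0.174, -0.2]
force: [-0.6, 0.2, 0.7]
width: 0.0
gripper_force: 0.0
```

```bash
python3 - <<'E'
from to import *
to(D(175,-245,278),RG);print(read_state()["qpos"].round(2))
for th in(1.83,1.6,1.4,1.2,1.0,.9):
    b=np.array([0,np.cos(th),np.sin(th)]);n=np.array([0,-np.sin(th),np.cos(th)])
    C=np.array([175,-124,50])+235*b+6*n-np.array([0,14.5,0]);to(D(*C),RG,str((th,C.round(0))))
E
```

```text
now [ 352.4 -329.   428.8] shift cm [ 3.34 -0.32  9.21] turn [ 0.03  0.05 -0.37]
[ 1.24  0.15 -0.57  1.75 -0.    1.11 -1.08]
(1.83, array([ 175., -205.,  276.])) now [ 352.4 -329.   428.8] shift cm [ 3.39 -4.37  9.44] turn [ 0.03  0.05 -0.37]
(1.6, array([ 175., -151.,  285.])) now [ 352.4 -329.   428.8] shift cm [ 3.04 -9.68  8.58] turn [ 0.03  0.05 -0.37]
(1.4, array([ 175., -104.,  283.])) now [ 352.4 -329.   428.8] shift cm [  3.09 -14.37   8.77] turn [ 0.03  0.05 -0.37]
(1.2, array([175., -59., 271.])) now [ 352.4 -329.   428.8] shift cm [  3.45 -18.93   9.84] turn [ 0.03  0.05 -0.37]
(1.0, array([175., -17., 251.])) now [ 352.4 -329.   428.8] shift cm [  4.11 -23.17  11.74] turn [ 0.03  0.05 -0.37]
(0.9, array([175.,   3., 238.])) now [ 352.4 -329.   428.8] shift cm [  4.55 -25.12  12.98] turn [ 0.03  0.05 -0.37]
```

>>> move_arm(targets="-1 0.8 0 2.4 0 0 -0.3; -1 0.9 0 2.4 0 0 0; -1 0.9 0 2.4 0 0 0; -1 0.7 0 2 0 0 0; -1 0 0 0 0 0 0")

```text
clock: 17.98
eef_pos: [402.9, -332.3, 341.5]
tool_rot: [-3.138, -0.171, -0.184]
force: [1.2, 0.6, -0.3]
width: 0.1
gripper_force: 0.0
```

>>> move_arm(targets="-1 0 -1 0 0 0 0; -1 0 -1.2 0 0 0 0; -1 0 -1.2 0 0 0 0; -1 0 -1.2 0 0 0 0; -1 0 -1.2 0 0 0 0")

```text
clock: 18.4
eef_pos: [414.8, -278.7, 347.6]
tool_rot: [3.136, -0.181, -0.188]
force: [1.4, -2.3, 7.6]
width: -0.3
gripper_force: 3.0
```

```bash
cat > k.py <<'E'
from to import *
from cell import cams
from scipy.optimize import least_squares
def keeper():
    """ball: steel-grey blob nearest predicted arc in scene & top"""
    s=read_state();print("tcp deck",(R.T@(s["eef_pos"]-o)).round(1),"F",s["force"].round(1))
E
python3 -c "
from k import *
keeper()"
```

```text
tcp deck [ 179.3 -186.5  279.9] F [ 1.4 -2.3  7.6]
```

>>> move_arm(targets="-1 -0.3 -1.8 -0.3 0 0 0; -1 -0.3 -1.8 -0.2 0 0 0; -1 0 -2.3 0.1 0 0 0; -1 0 -2.4 0.1 0 0 0; -1 0 0 0 0 0 0")

```text
clock: 18.82
eef_pos: [424.5, -190.5, 348.9]
tool_rot: [3.14, -0.18, -0.181]
force: [-0.3, 0.2, -0.3]
width: -0.1
gripper_force: 0.0
```

```bash
python3 -c "
from k import *
keeper()
t=cams.get_image('top');cv2.imwrite('pics/t9.png',t['color'][...,::-1])"
```

```text
tcp deck [173.4 -98.1 284.7] F [-0.3  0.2 -0.3]
```

```bash
cat >> k.py <<'E'
import pickle
I0=pickle.load(open("I0.pkl","rb"))
def ang(n="scene"):
    i=cams.get_image(n);c=Cam(i);im=i["color"]
    df=np.abs(im.astype(int)-I0[n]["color"]).max(2)>25
    hsv=cv2.cvtColor(im,cv2.COLOR_RGB2HSV)
    m=df&(hsv[...,0]>8)&(hsv[...,0]<28)&(hsv[...,1]>60)&(hsv[...,2]>70)
    ys,xs=np.nonzero(m);P=np.c_[xs,ys,np.ones(len(xs))]@np.linalg.inv(c.K).T@c.R   # world dirs
    C=R.T@(c.c-o);d=P@R;Q=C+d*((175-C[0])/d[:,0])[:,None]
    y=Q[:,1]+124;z=Q[:,2]-50;r=np.hypot(y,z);th=np.arctan2(z,y)
    for lo,hi in((60,110),(110,150),(150,200)):
        k=(r>lo)&(r<hi)&(th>-.2)&(th<2.3);h,e=np.histogram(th[k],bins=np.arange(-.2,2.31,.05));j=h.argsort()[::-1][:3]
        print(n,(lo,hi),[(round(e[q]+.025,2),int(h[q])) for q in j])
E
python3 -c "
from k import *
ang();ang('top')"
```

```text
scene (60, 110) [(np.float64(1.77), 34), (np.float64(1.82), 27), (np.float64(1.72), 20)]
scene (110, 150) [(np.float64(1.82), 37), (np.float64(1.77), 32), (np.float64(1.37), 28)]
scene (150, 200) [(np.float64(1.82), 60), (np.float64(1.37), 53), (np.float64(1.77), 46)]
top (60, 110) [(np.float64(1.82), 11), (np.float64(1.87), 11), (np.float64(1.97), 10)]
top (110, 150) [(np.float64(1.72), 15), (np.float64(1.82), 13), (np.float64(1.77), 13)]
top (150, 200) [(np.float64(1.77), 24), (np.float64(2.22), 23), (np.float64(1.82), 21)]
```

The new bar peak is at 1.37 rad, so the bar follows the finger. I keep pushing along the arc.

>>> move_arm(targets="-1 0.2 -2 0.5 0 0 0; -1 0.2 -2 0.7 0 0 0; -1 0.3 -2.1 0.9 0 0 0; -1 0.3 -2.1 1 0 0 0; -1 0.4 -1.9 1.2 0 0 0")

```text
clock: 19.38
eef_pos: [462.7, -101.3, 306.8]
tool_rot: [3.139, -0.177, -0.191]
force: [-0.3, -0.9, -0.0]
width: 0.1
gripper_force: 0.4
```

```bash
python3 -c "
from k import *
keeper();ang()"
```

```text
tcp deck [170.   -3.2 238.2] F [-0.3 -0.9 -0. ]
scene (60, 110) [(np.float64(1.77), 34), (np.float64(1.82), 27), (np.float64(0.92), 26)]
scene (110, 150) [(np.float64(1.82), 37), (np.float64(1.77), 32), (np.float64(0.92), 29)]
scene (150, 200) [(np.float64(1.82), 60), (np.float64(0.97), 58), (np.float64(1.77), 46)]
```

```bash
python3 - <<'E'
from k import *
to(D(175,-31,238),RG)
P=[]
for th in(.94,.8,.6,.4,.25,.12,.06,0,-.02):
    b=np.array([0,np.cos(th),np.sin(th)]);n=np.array([0,-np.sin(th),np.cos(th)])
    P.append(np.array([175,-124,50])+190*b+6*n-np.array([0,14.5,0]))
q=np.array(P);print(q.round(0).tolist());print((np.diff(q,axis=0)@R.T@RG/10).round(2).tolist())
E
```

```text
now [463.4 -97.2 305.1] shift cm [ 0.5   3.2  -0.33] turn [-0.15 -0.02  0.42]
[[175.0, -31.0, 207.0], [175.0, -10.0, 190.0], [175.0, 15.0, 162.0], [175.0, 34.0, 130.0], [175.0, 44.0, 103.0], [175.0, 49.0, 79.0], [175.0, 51.0, 67.0], [175.0, 52.0, 56.0], [175.0, 52.0, 52.0]]
[[0.56, -2.09, 1.55], [0.97, -2.54, 2.65], [1.12, -1.92, 3.07], [0.91, -0.99, 2.51], [0.82, -0.53, 2.27], [0.39, -0.14, 1.06], [0.39, -0.07, 1.07], [0.13, -0.01, 0.36]]
```

>>> move_arm(targets="-1 0.3 1.6 -0.3 0 0 0.4; -1 0.2 1.6 0 0 0 0; -1 0.5 0 1.3 0 0 0; -1 0.5 0 1.3 0 0 0; -1 0 0 0 0 0 0")

```text
clock: 19.85
eef_pos: [473.9, -137.6, 284.8]
tool_rot: [-3.141, -0.172, -0.198]
force: [-1.0, -0.4, -0.4]
width: -0.2
gripper_force: 0.0
```

>>> move_arm(targets="-1 0.3 -1 0.8 0 0 0; -1 0.3 -1.1 0.8 0 0 0; -1 0.5 -1.3 1.3 0 0 0; -1 0.5 -1.3 1.3 0 0 0; -1 0 0 0 0 0 0")

```text
clock: 20.27
eef_pos: [506.6, -92.6, 246.9]
tool_rot: [-3.14, -0.173, -0.193]
force: [0.2, -1.1, 0.3]
width: 0.2
gripper_force: 0.0
```

```bash
python3 -c "
from k import *
keeper();ang();print(read_state()['qpos'].round(2))"
```

```text
tcp deck [175.9  13.7 165.6] F [ 0.2 -1.1  0.3]
scene (60, 110) [(np.float64(1.77), 34), (np.float64(0.57), 27), (np.float64(1.82), 25)]
scene (110, 150) [(np.float64(1.82), 37), (np.float64(1.77), 32), (np.float64(1.87), 31)]
scene (150, 200) [(np.float64(1.82), 60), (np.float64(1.77), 45), (np.float64(0.57), 32)]
[ 0.55  0.38 -0.57  2.01  0.38  0.66 -2.03]
```

>>> move_arm(targets="-1 0.5 -1 1.5 0 0 0; -1 0.6 -0.9 1.6 0 0 0; -1 0.5 -0.5 1.3 0 0 0; -1 0.4 -0.5 1.2 0 0 0; -1 0 0 0 0 0 0")

```text
clock: 20.73
eef_pos: [540.9, -72.3, 195.6]
tool_rot: [3.141, -0.174, -0.196]
force: [0.2, -0.5, 0.4]
width: -0.0
gripper_force: 0.0
```

>>> move_arm(targets="-1 0.4 -0.3 1.2 0 0 0; -1 0.4 -0.2 1.1 0 0 0; -1 0 0 0 0 0 0")

```text
clock: 20.98
eef_pos: [553.8, -69.9, 173.9]
tool_rot: [3.141, -0.174, -0.196]
force: [-0.0, -0.4, -0.5]
width: 0.4
gripper_force: 0.0
```

```bash
python3 -c "
from k import *
keeper();ang();print(read_state()['qpos'].round(2))"
```

```text
tcp deck [175.8  45.2  81.4] F [-0.  -0.4 -0.5]
scene (60, 110) [(np.float64(1.77), 34), (np.float64(1.82), 27), (np.float64(1.72), 22)]
scene (110, 150) [(np.float64(1.82), 37), (np.float64(1.77), 32), (np.float64(1.72), 30)]
scene (150, 200) [(np.float64(1.82), 60), (np.float64(1.77), 48), (np.float64(0.12), 31)]
[ 0.38  0.54 -0.46  1.99  0.52  0.54 -2.21]
```

>>> move_arm(targets="-1 0.2 -0.1 0.5 0 0 0; -1 0.2 0 0.5 0 0 0; -1 0 0 0 0 0 0")

```text
clock: 21.28
eef_pos: [559.9, -69.5, 165.6]
tool_rot: [-3.141, -0.176, -0.196]
force: [0.1, -0.4, 0.5]
width: 0.1
gripper_force: 0.1
```

>>> move_arm(targets="-1 0.1 0 0.3 0 0 0; -1 0.1 0 0.3 0 0 0; -1 0 0 0 0 0 0")

```text
clock: 21.53
eef_pos: [562.3, -69.7, 161.5]
tool_rot: [3.141, -0.176, -0.195]
force: [-2.1, 0.8, 4.7]
width: 0.0
gripper_force: 3.0
```

```bash
python3 -c "
from k import *
keeper();ang()"
```

```text
tcp deck [176.7  47.   66.5] F [-2.1  0.8  4.7]
scene (60, 110) [(np.float64(1.77), 34), (np.float64(0.02), 29), (np.float64(1.82), 28)]
scene (110, 150) [(np.float64(1.82), 37), (np.float64(1.77), 32), (np.float64(1.72), 32)]
scene (150, 200) [(np.float64(1.82), 60), (np.float64(1.77), 46), (np.float64(-0.08), 25)]
```

>>> move_arm(targets="-1 0.1 0 0.3 0 0 0; -1 0 0 0 0 0 0")

```text
clock: 21.75
eef_pos: [564.2, -70.0, 158.0]
tool_rot: [-3.141, -0.176, -0.195]
force: [-0.6, 0.8, 2.8]
width: -0.1
gripper_force: 1.5
```

>>> move_arm(targets="-1 0.1 0 0.3 0 0 0; -1 0 0 0 0 0 0")

```text
clock: 21.92
eef_pos: [564.7, -70.0, 157.0]
tool_rot: [3.14, -0.176, -0.195]
force: [-11.8, 2.5, 25.7]
width: 0.3
gripper_force: 14.1
```

>>> move_arm(targets="-1 0.05 0 0.15 0 0 0; -1 0 0 0 0 0 0")

```text
clock: 22.08
eef_pos: [564.9, -70.1, 156.7]
tool_rot: [3.139, -0.176, -0.195]
force: [-18.0, 3.4, 34.8]
width: 0.3
gripper_force: 19.9
```

>>> move_arm(targets="-1 -0.2 0 -0.5 0 0 0; -1 -1 0 -2.5 0 0 0; -1 -1.2 0 -3.3 0 0 0; -1 0 2 -3 0 0 0; -1 0 3 -2.5 0 0 0")

```text
clock: 22.5
eef_pos: [513.3, -108.1, 267.5]
tool_rot: [-3.14, -0.177, -0.189]
force: [0.8, -1.0, 0.5]
width: 0.1
gripper_force: 0.0
```

>>> move_arm(targets="-1 -2 3 -2 0 0 0; -1 -2 3 -2 0 0 0; -1 -2 3 -2 0 0 0; -1 -2 2 -1 0 0 0; -1 0 0 0 0 0 0")

```text
clock: 22.92
eef_pos: [397.6, -206.3, 321.1]
tool_rot: [3.137, -0.174, -0.205]
force: [-1.0, 0.5, -0.6]
width: 0.0
gripper_force: 0.0
```

```bash
python3 - <<'E'
from k import *
keeper()
S=cams.get_image("scene");T=cams.get_image("top");W=cams.get_image("wrist");pickle.dump((S,T,W),open("F.pkl","wb"))
# ball: bright grey blob beyond clip, in scene & top
for n,i in(("scene",S),("top",T)):
    c=Cam(i);hsv=cv2.cvtColor(i["color"],cv2.COLOR_RGB2HSV)
    for th in(0,.05): print(n,th,"ball pred",c.proj(D(175,-124+268*np.cos(th),50+268*np.sin(th)))[0].round(1))
    u,v=c.proj(D(175,144,50))[0].round().astype(int)
    x0,y0=u-7,v-7;p=hsv[y0:v+8,x0:u+8];b=I0[n]["color"][y0:v+8,x0:u+8].astype(int);df=np.abs(i["color"][y0:v+8,x0:u+8]-b).max(2)
    m=(p[...,1]<70)&(df>25);print((m*1).tolist() and "\n".join("".join("#" if q else "." for q in r) for r in m));ys,xs=np.nonzero(m);print("grey centroid",xs.mean()+x0,ys.mean()+y0,len(xs))
E
```

```text
tcp deck [ 139.3 -118.7  272.4] F [-1.   0.5 -0.6]
scene 0 ball pred [275.6 201.8]
scene 0.05 ball pred [276.7 196.3]
...............
......####.....
..#########....
..##########...
...#########...
....#########..
.############..
############...
.##..#######...
.##...##.......
.##............
...............
...............
...............
...............
grey centroid 275.325 200.2125 80
top 0 ball pred [247.8 173.2]
top 0.05 ball pred [247.3 174.6]
...............
...............
...............
...............
...............
.....####......
....#######....
....#######....
....########...
.....######....
..........#....
...............
...............
...............
...............
grey centroid 248.24242424242425 173.24242424242425 33
```

```bash
python3 - <<'E'
from k import *
S,T,W=pickle.load(open("F.pkl","rb"));c=Cam(T);hsv=cv2.cvtColor(T["color"],cv2.COLOR_RGB2HSV)
m=((hsv[...,0]>=18)&(hsv[...,0]<30)&(hsv[...,1]>165)&(hsv[...,2]>110)).astype(np.uint8);m[:,:255]=0;m[:,345:]=0;m[:140]=0;m[190:]=0
n,l,st,ce=cv2.connectedComponentsWithStats(m)
for k in range(1,n):
    if st[k,4]>8:
        C,d=c.ray(ce[k]);C=R.T@(C-o);d=R.T@d;print(st[k],(C+d*(33-C[2])/d[2]).round(1))
# blade direction: steel pixels ahead of ferrule in skew lane, scene ferrules
c=Cam(S);hsv=cv2.cvtColor(S["color"],cv2.COLOR_RGB2HSV)
m=((hsv[...,0]>=18)&(hsv[...,0]<30)&(hsv[...,1]>165)&(hsv[...,2]>90)).astype(np.uint8)
n,l,st,ce=cv2.connectedComponentsWithStats(m)
p=[c.proj(D(211,y,28))[0].round(1).tolist() for y in(81,27,-27,-81)];print(p)
print([(ce[k].round(1).tolist(),int(st[k,4])) for k in range(1,n) if st[k,4]>6 and min(np.hypot(*(ce[k]-q)) for q in np.array(p))<12])
E
```

```text
[267 161   6   7  32] [212.3  81.6  33. ]
[284 164   6   7  32] [210.6  28.6  33. ]
[301 167   6   7  33] [211.3 -25.9  33. ]
[318 170   6   7  31] [211.2 -79.7  33. ]
[[243.9, 205.7], [223.2, 200.2], [203.2, 194.8], [183.8, 189.6]]
[]
```

The skew's ferrule lines up with its neighbours (deck x ≈ 212 mm, y ≈ 81 mm). The ball sits where the shut angle predicts, and the press went well past the clip's resistance to a hard stop. The arm is clear, so I hand in.

```bash
python3 -c "
from cell import order
print(order.finish_job())"
```

```text
the job is handed in; nothing more can be done
None
```

The skew chisel is in the rack's empty place, blade up the slope. The keeper bar is swung over and, judging by its hard stop and the ball's position, snapped shut. The job is handed in, but no verdict was shown.

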